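# Show where the stray reagent bottle belongs

### The job

Show a trainee, by pointing only, where the stray small bottle belongs (it stands loose on the worktop and is of the same kind as the three in the white rack). Point straight down at the stray bottle, fingertips a couple of centimetres above its cap, and keep still there for two seconds; then point in the same way at the empty well of the rack for two seconds, and finally lift the hand until it is well over 20 cm above the worktop. Touch and move nothing, and do not point at any other bottle or pass low over its cap.

Things in the scene. Friction and masses are not known exactly. Their poses are not given: they have to be found in the camera images.
- stray_bottle_cap (a point): the stray bottle: a small round screw-cap reagent bottle, 30 mm across and 70 mm tall, standing upright and loose on the worktop; the same kind as the three in the rack, and the smallest of the three bottles that stand on the worktop. The point is the centre of the top of its cap (cap 18 mm across, 70 mm above the worktop); z up
- empty_place: the one empty well of the bottle rack: a round hole 35 mm across and 40 mm deep. The origin is the centre of its mouth, level with the rack's top, 50 mm above the worktop; z up
- rack: bottle rack: a plain white block 144 x 144 mm, 50 mm high, fixed to the worktop, with a 2 by 2 pattern of round wells in its top, 72 mm between centres along its sides (wells at +-36 mm in its x and y). Origin at the centre of its underside; x and y along its sides, z up. Three of the wells hold a bottle
- middle_bottle_cap (a point): another bottle, 36 mm across and 85 mm tall, loose and upright on the worktop, not the one asked for. The point is the centre of the top of its cap (22 mm across)
- big_bottle_cap (a point): a larger bottle, 45 mm across and 110 mm tall, loose and upright on the worktop, not the one asked for. The point is the centre of the top of its cap (28 mm across)
- dish: round flat culture dish with its lid on, 61 mm across and 16 mm high, loose on the worktop. Origin at the centre of its underside
- rack_bottle0_cap (a point): a bottle of the same kind as the stray one (30 mm across, 70 mm tall), standing loosely in a well of the rack, its top 30 mm above the rack's top and 80 mm above the worktop. The point is the centre of the top of its cap
- rack_bottle1_cap (a point): a bottle of the same kind as the stray one (30 mm across, 70 mm tall), standing loosely in a well of the rack, its top 30 mm above the rack's top and 80 mm above the worktop. The point is the centre of the top of its cap
- rack_bottle2_cap (a point): a bottle of the same kind as the stray one (30 mm across, 70 mm tall), standing loosely in a well of the rack, its top 30 mm above the rack's top and 80 mm above the worktop. The point is the centre of the top of its cap
Things that resemble listed ones, but are neither listed nor needed, are in the scene too. What is shaped like the part that bears stray_bottle_cap but orange or turquoise is not meant.

How it is judged:
On the way, in this order (a step that is already met when the one before it is completed fails the run):
1. points at the stray bottle, just above its cap, for 1.5 s (horizontal distance between the grasp point and stray_bottle_cap below 0.02 m and z of the grasp point in the frame of stray_bottle_cap between 0.012 and 0.075 m), for 1.5 s.
2. points at the rack's empty well, just above its mouth, for 1.5 s (horizontal distance between the grasp point and empty_place below 0.02 m and z of the grasp point in the frame of empty_place between 0.012 and 0.075 m), for 1.5 s.
At the end, for the whole second after the job is handed in: After pointing at the stray bottle and then at the empty well (grasp point, 19 mm behind the fingertips, within 20 mm sideways and 12 to 75 mm above, for 1.5 s), the hand is over 0.20 m above the worktop and every bottle and the dish are within 6 mm of their starts (height (world z) of the grasp point above 0.2 m and distance of each of stray_bottle_cap, middle_bottle_cap, big_bottle_cap, rack_bottle0_cap, rack_bottle1_cap, rack_bottle2_cap, dish from where it was at the start of the episode below 0.006 m); the robot touches nothing.
It fails at once if the robot touches something (contact force between any of the fingers, the arm and anything else above 0.3 N).
It fails at once if a bottle or the dish is moved or lifted (distance of any of stray_bottle_cap, middle_bottle_cap, big_bottle_cap, rack_bottle0_cap, rack_bottle1_cap, rack_bottle2_cap, dish from where it was at the start of the episode above 0.008 m).
It fails at once if points at another bottle (grasp point within 15 mm of its axis and less than 60 mm above its cap) ((horizontal distance between the grasp point and middle_bottle_cap below 0.015 m and z of the grasp point in the frame of middle_bottle_cap below 0.06 m) or (horizontal distance between the grasp point and big_bottle_cap below 0.015 m and z of the grasp point in the frame of big_bottle_cap below 0.06 m) or (horizontal distance between the grasp point and rack_bottle0_cap below 0.015 m and z of the grasp point in the frame of rack_bottle0_cap below 0.06 m) or (horizontal distance between the grasp point and rack_bottle1_cap below 0.015 m and z of the grasp point in the frame of rack_bottle1_cap below 0.06 m) or (horizontal distance between the grasp point and rack_bottle2_cap below 0.015 m and z of the grasp point in the frame of rack_bottle2_cap below 0.06 m)).
It also fails if it takes over 42 s, if anything falls off the work surface, if the arm or the gripper's body presses on something with over 40 N, if the wrist force passes 120 N, or if a joint passes its speed limit or range.

### The arm

A 7-joint arm with a two-finger parallel gripper is mounted at the origin on a cart in front of the work surface, level with it; the furniture and walls round the work are solid. World frame = base frame: x ahead of the robot, y to its left, z up, the work surface at z = 0. Lengths are in m, angles in rad, forces in N, time in s.
With the tool pointing down it reaches from about 0.4 to 0.85 m from the base axis. Payload 10.4 kg.
Tool frame: the origin (TCP) lies on the front face of the gripper's body, between the roots of the fingers; the fingertips stand 73 mm ahead of it and the grasp point (between the pads) lies 54 mm ahead of it; x points along the fingers, y is the direction in which the jaws open and shut, and the axes are right-handed (so a half turn about x gives the same grasp; the last joint's range is limited). The gripper opens to 85 mm and grips with 20 to 120 N. Pads are 22 mm wide; open, the fingers measure 114 mm over their backs; the gripper's body (76 mm by 85 mm) begins 54 mm behind the grasp point. The pads swing forward as they close: fully open they stand 13 mm farther back than shut.
Start: joints at [1.227, 0.332, -0.065, 1.46, 0.022, 1.35, -0.088], TCP at [0.197, -0.593, 0.304] pointing down, gripper open.
Joint ranges: [-2.6, 2.6], [-0.5, 2.12], [-1.47, 1.34], [0.16, 2.42], [-1.27, 4.41], [0.06, 2.06], [-2.6, 2.6]. Speed limits (rad/s): [2.22, 2.22, 2.79, 2.79, 3.14, 3.14, 3.14].

### API

Orientations are given as a unit quaternion [x, y, z, w].
In Python, from workcell import manip gives the robot as it stands. The module is installed in compiled form; this text tells all that it offers.
- The arm moves only by the tool arm_command, never from a script. Its argument "moves" is a list that holds one entry, the list of rows, each a list of 5 numbers: the closure, from 0 (fully open) to 1 (shut), then the shift along the tool's x, y, z in units of 25 mm (1.0 is 25 mm), then the turn about the tool's x in degrees. A call has 1 to 12 rows; each row shifts and turns the commanded pose from where the row before left it, along the tool's axes as they then stand; what a row does not reach is not made up. A row lasts 1/12 s, in which the tool goes at most 41.7 mm and 7.16 degrees, less where a joint would pass 70% of its speed; a pose out of reach is approached as far as the arm can. A call is refused whole if a number of a shift passes 1 or a number of a turn 7.16, either way. A call with a gripper value outside its range is refused whole. The fingers move at their own pace and stop on an object; "force" is the grip in N (left out, the last holds). Time passes only in rows, so rows that do not move let the fingers close. It gives the time, the measured TCP pose, the force and the opening at its end, in the units of the state.
- manip.get_obs(): the state, without advancing time (a new reading comes with each control period).
- manip.camera(name): name is "scene" or "top" or "wrist"; returns the picture (384x512x3 uint8, red, green, blue); there is no depth.
- manip.camera_info(name): a dict with "vfov" (degrees; the focal length in pixels is half the picture's height over the tangent of half this angle, whatever the lens; pixels are square), "cx", "cy" (the principal point, pixels), "dist_coeffs" ([k1, k2, p1, p2, k3] as OpenCV has them; the pictures are not rectified), "pose" (4x4, takes a point from camera to world coordinates). Camera axes: x right, y down, z forward; pixel columns grow to the right and rows downward; lengths in m; the calibration is good to about 2 mm. A picture is of the moment at which its call begins: read the wrist's pose just before it. camera_info takes no time and is no camera call; for the wrist camera it gives the pose at the moment of the call.
- manip.hand_in(): hands the job in, once; it reports no verdict.
Trained networks look in the newest picture that a camera, given by its name, has taken for a name from the list of things; names that differ only in an ending like _2 or _b are one class to them, and where a whole thing is asked for, a point or a joint stands for the part that bears it (a point fixed in the world has none). Each returns a list of dicts, best first, with "confidence" (0 to 1); they miss things now and then, are a little off and sometimes report something else, mostly with a low value. They report only what shows in the picture. A call takes as long as a camera call. They do not tell look-alikes from the thing itself.
- manip.regions_of(query, camera): "mask" (384x512 bool, what is visible of it) and "rect" ([left, top, right, bottom] in pixels, round what is visible of it).
- manip.pinpoint(query, camera): "pixel" ([row, column] in pixels: a listed point, or the origin of a listed thing).
The state is a dict: "clock": time; "joint_pos": joint angles; "joint_velocities": joint speeds; "tau": joint torques, N m; "position": TCP position; "ee_rot": TCP orientation; "ft_force": force on the tool from outside, world axes, zero at the start; "torque": the same for the moment, N m; "grip_width": opening from 0.0 (shut) to 1.0 (fully open).
Only numpy, scipy, OpenCV 4.12 (cv2) and the standard library are available. Lean on these libraries where they do the work, as an engineer would, in place of code of your own. Each camera call takes 0.05 s, during which the arm holds its last target.

## Working session

There is one attempt and no reset: what is moved stays moved. The work goes in short steps, Python scripts to look and compute and a tool call to move; the robot and the scene stay as the last step left them, time stands still between calls to the robot, and variables do not carry over. Pictures are saved under pics/ and viewed, and the job is handed in when it is done.

Besides the shell and the picture viewer there is one more tool, called after "Emit:" as name(argument=value, ...), one argument or row to a line, values as JSON. arm_command: Moves the arm, as the interface text tells. Its arguments: {"type":"object","properties":{"moves":{"type":"array","items":{"type":"array","items":{"type":"array","items":{"type":"number"}}}},"force":{"type":"number"}},"required":["moves"]}

```bash
mkdir -p pics
python3 - <<'E'
from workcell import manip
import cv2
o=manip.get_obs(); print({k:o[k] for k in ("clock","position","ee_rot","grip_width")})
for c in ("scene","top"):
    im=manip.camera(c); cv2.imwrite(f"pics/{c}0.png",im[:,:,::-1]); i=manip.camera_info(c); print(c,i)
E
```

```text
{'clock': 0.0, 'position': array([ 0.19700154, -0.59287312,  0.30312715]), 'ee_rot': array([-0.69793019, -0.11342172,  0.69812525, -0.11247263]), 'grip_width': 0.9951123760461095}
scene {'vfov': 53.73873846498019, 'cx': 250.46476082315164, 'cy': 190.35832016288694, 'dist_coeffs': array([0.00708102, 0.        , 0.        , 0.        , 0.        ]), 'pose': array([[ 0.56087904, -0.65982356,  0.50004756,  0.16011322],
       [-0.82775119, -0.43556917,  0.35370534, -0.33857388],
       [-0.01557782, -0.61230088, -0.79047136,  0.77687582],
       [ 0.        ,  0.        ,  0.        ,  1.        ]])}
top {'vfov': 49.56073567264705, 'cx': 254.81798680385785, 'cy': 186.12333891085018, 'dist_coeffs': array([-0.13773565,  0.        ,  0.        ,  0.        ,  0.        ]), 'pose': array([[ 0.01621008, -0.99079076,  0.13442803,  0.45439664],
       [-0.9998042 , -0.01758783, -0.00906767, -0.01341733],
       [ 0.01134846, -0.13425472, -0.99088187,  0.93159019],
       [ 0.        ,  0.        ,  0.        ,  1.        ]])}
```

View pics/scene0.png

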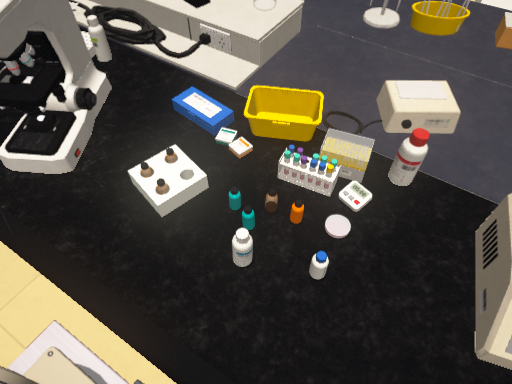

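View pics/top0.png

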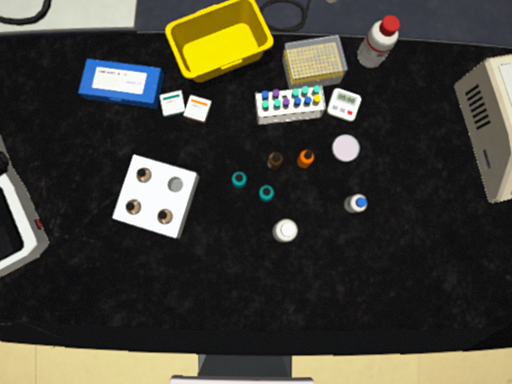

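The scene view shows one brown bottle at about (col 271, row 201), two turquoise at (235,199) and (248,217), and one orange at (297,212). In the top view the brown one is at (275,159), turquoise at (239,179) and (266,193), and orange at (306,158). The middle bottle (blue cap) is at (357,203) and the big one at (285,230). The empty well is at (175,184). Brown matches the rack bottles, so it should be the stray; I'll check that in a crop and measure.

```bash
cat > h.py <<'E'
from workcell import manip
import numpy as np, cv2
def K(i):
    f=192/np.tan(np.radians(i["vfov"]/2)); return np.array([[f,0,i["cx"]],[0,f,i["cy"]],[0,0,1]])
def world(cam,rc,z,i=None):
    i=i or manip.camera_info(cam)
    p=cv2.undistortPoints(np.array([[[rc[1],rc[0]]]],float),K(i),i["dist_coeffs"])[0,0]
    T=i["pose"]; d=T[:3,:3]@[p[0],p[1],1]; o=T[:3,3]
    return o+d*(z-o[2])/d[2]
E
python3 - <<'E'
from h import *
Z=dict(stray_bottle_cap=.07,empty_place=.05,rack=0,middle_bottle_cap=.085,big_bottle_cap=.11,dish=0,rack_bottle0_cap=.08)
for c in("top","scene"):
    im=manip.camera(c)
    for q,z in Z.items():
        for r in manip.pinpoint(q,c):
            print(c,q,round(r["confidence"],2),np.round(r["pixel"],1),np.round(world(c,r["pixel"],z),3))
a=cv2.imread("pics/top0.png")[130:250,100:380]; b=cv2.imread("pics/scene0.png")[130:290,120:360]
a=cv2.resize(a,(700,300),interpolation=3)
b=cv2.resize(b,(450,300),interpolation=3)
b=cv2.copyMakeBorder(b,0,0,0,250,0)
cv2.imwrite("pics/crop.png",np.vstack([a,b]))
E
```

```text
top stray_bottle_cap 0.7 [172.5 238.3] [0.6   0.014 0.07 ]
top stray_bottle_cap 0.63 [193.7 264.7] [ 0.556 -0.042  0.07 ]
top stray_bottle_cap 0.54 [155.4 275.6] [ 0.638 -0.064  0.07 ]
top stray_bottle_cap 0.54 [155.3 309.6] [ 0.639 -0.136  0.07 ]
top stray_bottle_cap 0.29 [193.1 157.9] [0.553 0.182 0.07 ]
top empty_place 0.56 [182.9 176.9] [0.578 0.146 0.05 ]
top rack 0.8 [193.3 161.8] [0.561 0.188 0.   ]
top rack 0.65 [150.3 342.2] [ 0.668 -0.222  0.   ]
top middle_bottle_cap 0.72 [198.9 358.8] [ 0.546 -0.237  0.085]
top big_bottle_cap 0.73 [230.1 287. ] [ 0.479 -0.086  0.11 ]
top dish 0.85 [148.1 342.9] [ 0.673 -0.224  0.   ]
top rack_bottle0_cap 0.75 [208.5 130.3] [0.519 0.236 0.08 ]
top rack_bottle0_cap 0.33 [150.6 342.4] [ 0.649 -0.205  0.08 ]
top rack_bottle0_cap 0.23 [198.9 359.8] [ 0.547 -0.24   0.08 ]
scene stray_bottle_cap 0.71 [208.2 249.7] [ 0.564 -0.05   0.07 ]
scene stray_bottle_cap 0.66 [190.9 234.8] [0.586 0.008 0.07 ]
scene stray_bottle_cap 0.57 [188.8 273.5] [ 0.641 -0.065  0.07 ]
scene stray_bottle_cap 0.52 [204.5 298.6] [ 0.634 -0.137  0.07 ]
scene empty_place 0.44 [167.  144.8] [0.533 0.255 0.05 ]
scene rack 0.91 [184.3 171.4] [0.553 0.194 0.   ]
scene middle_bottle_cap 0.87 [256.2 320.6] [ 0.536 -0.242  0.085]
scene dish 0.95 [229.5 338.5] [ 0.67  -0.233  0.   ]
scene rack_bottle0_cap 0.5 [168.8 145. ] [0.514 0.226 0.08 ]
```

View pics/crop.png

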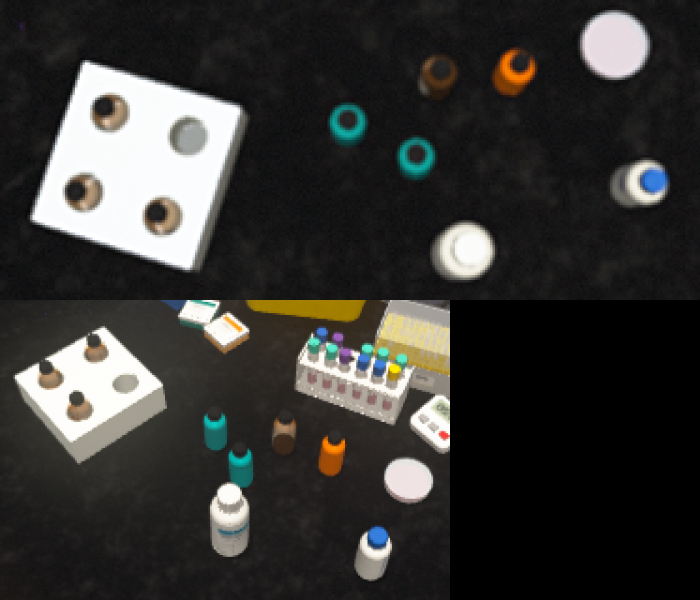

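The crop confirms it: the only loose brown bottle with a dark cap is at top-view (275,156), and both cameras put it at (0.640, -0.065). The network's scene hit for "empty_place" at (145,167) is wrong because it lies on an occupied well. I see the real well at scene (187,174) and top (175,184), so I'll check those against the rack geometry.

Run:
```python
from h import *
from scipy.spatial.transform import Rotation as R
print("well top",world("top",(184,175.2),.05),"scene",world("scene",(174.3,186.7),.05))
for n,x,y in(("a",97/2.5+100,106/2.5+130),("b",75/2.5+100,191/2.5+130),("c",156/2.5+100,216/2.5+130)): print(n,world("top",(y,x),.08))
im=manip.camera("top")
# rack top corners by mask
g=cv2.cvtColor(im,cv2.COLOR_RGB2GRAY); m=(g>210).astype(np.uint8); m[:, :105]=0; m[:,215:]=0; m[:145]=0;m[245:]=0
r=cv2.minAreaRect(max(cv2.findContours(m,0,2)[0],key=cv2.contourArea)); P=[world("top",(p[1],p[0]),.05) for p in cv2.boxPoints(r)]
print(np.round(P,3)); P=np.array(P); C=P.mean(0); print("C",C,[np.linalg.norm(P[i]-P[i-1]) for i in range(4)])
for p in P: print("well cand",C+(p-C)/2)
o=manip.get_obs(); M=R.from_quat(o["ee_rot"]).as_matrix(); print(np.round(M,4),o["position"])
for t in((.64,-.065,.27),): print((M.T@(np.array(t)-o["position"]))/.025)
```

```text
well top [0.5755633  0.14951026 0.05      ] scene [0.5738191  0.14932111 0.05      ]
a [0.59459147 0.22198709 0.08      ]
b [0.52292966 0.23678915 0.08      ]
c [0.50372529 0.16782346 0.08      ]
[[0.5   0.283 0.05 ]
 [0.642 0.247 0.05 ]
 [0.6   0.106 0.05 ]
 [0.462 0.144 0.05 ]]
C [0.55108443 0.19481614 0.05      ] [np.float64(0.14438312778246626), np.float64(0.1462557476449354), np.float64(0.1469076050006013), np.float64(0.14400929510100552)]
well cand [0.52570692 0.23891455 0.05      ]
well cand [0.59653449 0.22071725 0.05      ]
well cand [0.5757597  0.15026252 0.05      ]
well cand [0.50633661 0.16937023 0.05      ]
[[ 0.      0.3153 -0.949 ]
 [-0.     -0.949  -0.3153]
 [-1.      0.     -0.    ]] [ 0.1970931  -0.59311646  0.30392567]
[  1.35687748 -14.46019513 -23.47383186]
```

The well is at (0.576, 0.150). The top view, the scene view and the rack corners agree within 2 mm, and the rack sides measure 144 to 147 mm. I'll close the fingers and travel high to the stray.

Emit:
arm_command(
  moves=[
    [[1,0,-0.3,-0.5,0],[1,0,-0.6,-0.95,0],[1,0,-0.6,-0.98,0],[1,0,-0.6,-0.98,0],[1,0,-0.6,-0.98,0],[1,0,-0.6,-0.98,0],[1,0,-0.6,-0.98,0],[1,0,-0.6,-0.98,0],[1,0,-0.6,-0.98,0],[1,0,-0.6,-0.98,0],[1,0,-0.6,-0.98,0],[1,0,-0.6,-0.98,0]],
  ],
)

```text
clock: 1.95
position: [0.4106, -0.3386, 0.3041]
ee_rot: [0.698, 0.113, -0.698, 0.113]
ft_force: [-0.2, 0.0, 0.4]
grip_width: 0.002
```

Emit:
arm_command(
  moves=[
    [[1,0,-0.6,-0.98,0],[1,0,-0.6,-0.98,0],[1,0,-0.6,-0.98,0],[1,0,-0.6,-0.98,0],[1,0,-0.6,-0.98,0],[1,0,-0.6,-0.98,0],[1,0,-0.6,-0.98,0],[1,0,-0.6,-0.98,0],[1,0,-0.6,-0.95,0],[1,0,-0.6,-0.9,0],[1,0,-0.4,-0.7,0],[1,0,-0.2,-0.4,0]],
  ],
)

```text
clock: 2.95
position: [0.6145, -0.0952, 0.3039]
ee_rot: [0.698, 0.115, -0.698, 0.114]
ft_force: [-0.6, -0.3, -0.6]
grip_width: -0.001
```

```bash
cat > st.py <<'E'
from h import *
from scipy.spatial.transform import Rotation as R
import sys
t=np.array([float(a) for a in sys.argv[1:4]])
for c in ("wrist","top"): cv2.imwrite(f"pics/{c}_{sys.argv[4]}.png",manip.camera(c)[:,:,::-1])
o=manip.get_obs(); M=R.from_quat(o["ee_rot"]).as_matrix()
print(o["clock"],o["position"],"F",o["ft_force"],"gw",o["grip_width"],"x axis",M[:,0])
print("units",np.round(M.T@(t-o["position"])/.025,2))
if sys.argv[4]=="s1":
  for q,z in(("stray_bottle_cap",.07),):
    for r in manip.pinpoint(q,"wrist"): print(r["confidence"],r["pixel"],world("wrist",r["pixel"],z))
E
python3 st.py .64 -.065 .169 s1
```

```text
3.05 [ 0.6141278  -0.09668435  0.30368861] F [ 1.14239932 -0.12040395 -0.02353578] gw -0.0011642158716954362 x axis [-6.53324220e-05  9.00191067e-04 -9.99999593e-01]
units [ 5.39 -0.87 -1.38]
0.9 [160.8, 301.2] [ 0.63876033 -0.13632475  0.07      ]
0.88 [162.3, 155.3] [0.58748587 0.01231433 0.07      ]
0.78 [204.8, 201.6] [ 0.5565562 -0.0478895  0.07     ]
```

```bash
python3 -c "
import cv2,numpy as np
cv2.imwrite('pics/s1.png',cv2.resize(np.hstack([cv2.imread('pics/wrist_s1.png'),cv2.imread('pics/top_s1.png')]),(800,300)))"
```

```text
(no output)
```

View pics/s1.png

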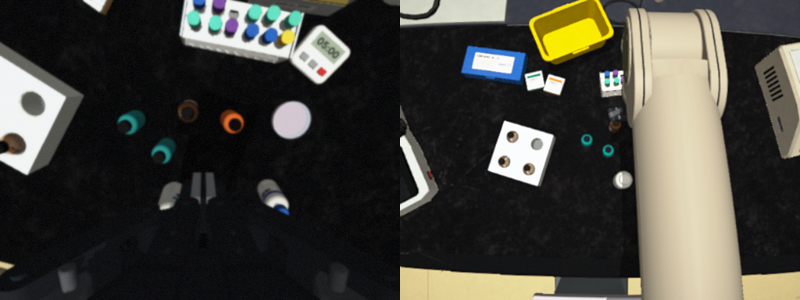

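The wrist view shows the brown bottle between the turquoise and orange ones at about (col 241, row 141) in full pixels. I'll check that location and then descend.

Run:
```python
from h import *
for p in((141,241),(146,240)): print(world("wrist",p,.07))
a=cv2.imread("pics/wrist_s1.png")[110:220,130:330]; cv2.imwrite("pics/wc.png",cv2.resize(a,(800,440),interpolation=3))
```

```text
[ 0.63846583 -0.0685197   0.07      ]
[ 0.63309823 -0.06909456  0.07      ]
```

View pics/wc.png

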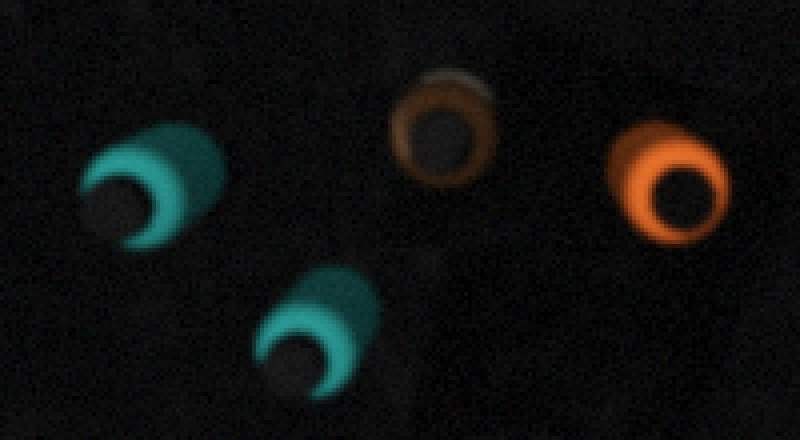

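The cap centre at crop (442,137) gives about (0.636, -0.068), within 5 mm of the other views. I'll aim at (0.637, -0.067), moving sideways first and then descending.

Emit:
arm_command(
  moves=[
    [[1,0,-0.42,-0.62,0],[1,0,-0.42,-0.63,0],[1,0.5,0,0,0],[1,0.7,0,0,0],[1,0.7,0,0,0],[1,0.7,0,0,0],[1,0.7,0,0,0],[1,0.7,0,0,0],[1,0.5,0,0,0],[1,0.4,0,0,0],[1,0.3,0,0,0],[1,0.2,0,0,0]],
  ],
)

```text
clock: 4.1
position: [0.6363, -0.0699, 0.1683]
ee_rot: [-0.698, -0.113, 0.698, -0.113]
ft_force: [0.2, -1.0, 0.2]
grip_width: -0.001
```

```bash
python3 st.py .637 -.067 .169 s2;  python3 -c "
import cv2,numpy as np
a=cv2.imread('pics/wrist_s2.png')
from h import *
cv2.imwrite('pics/s2.png',np.hstack([cv2.resize(a,(400,300)),cv2.resize(manip.camera('scene')[:,:,::-1],(400,300))]))"
```

```text
4.2 [ 0.63636887 -0.0695455   0.16845527] F [ 0.3274501  -0.4067959  -0.16586573] gw 0.0011630921245371969 x axis [-6.64627981e-04 -7.86779421e-05 -9.99999776e-01]
units [-0.02 -0.09 -0.06]
```

View pics/s2.png

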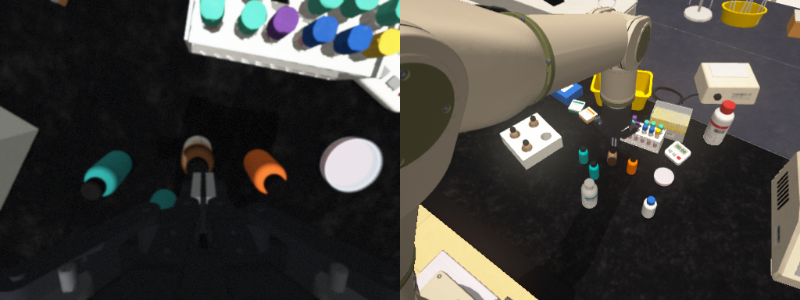

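The fingertips are just above the brown bottle's cap, at wrist (200,165) in the half-size picture, and the forces are only noise. I'll hold for 2.2 s or more.

Emit:
arm_command(
  moves=[
    [[1,0,-0.1,-0.05,0],[1,0,0,0,0],[1,0,0,0,0],[1,0,0,0,0],[1,0,0,0,0],[1,0,0,0,0],[1,0,0,0,0],[1,0,0,0,0],[1,0,0,0,0],[1,0,0,0,0],[1,0,0,0,0],[1,0,0,0,0]],
  ],
)

```text
clock: 5.25
position: [0.637, -0.0665, 0.1689]
ee_rot: [0.698, 0.113, -0.698, 0.113]
ft_force: [-0.0, 0.0, 0.1]
grip_width: 0.005
```

Emit:
arm_command(
  moves=[
    [[1,0,0,0,0],[1,0,0,0,0],[1,0,0,0,0],[1,0,0,0,0],[1,0,0,0,0],[1,0,0,0,0],[1,0,0,0,0],[1,0,0,0,0],[1,0,0,0,0],[1,0,0,0,0],[1,0,0,0,0],[1,0,0,0,0]],
  ],
)

```text
clock: 6.25
position: [0.637, -0.0666, 0.1689]
ee_rot: [0.698, 0.113, -0.698, 0.113]
ft_force: [0.3, -0.1, -0.5]
grip_width: 0.003
```

Emit:
arm_command(
  moves=[
    [[1,0,0,0,0],[1,0,0,0,0],[1,0,0,0,0],[1,0,0,0,0],[1,-0.3,0,0,0],[1,-0.6,0,0,0],[1,-0.8,0,0,0],[1,-0.8,0,0,0],[1,-0.8,0,0,0],[1,-0.6,0,0,0],[1,-0.3,0,0,0],[1,0,0,0,0]],
  ],
)

```text
clock: 7.25
position: [0.6376, -0.0664, 0.2762]
ee_rot: [0.699, 0.113, -0.697, 0.113]
ft_force: [0.1, -0.2, -0.0]
grip_width: 0.001
```

```bash
python3 st.py .576 .150 .157 s3
```

```text
7.35 [ 0.63680788 -0.06658909  0.27338737] F [-0.27226734 -0.24021308 -0.16627096] gw 0.0011768734898281164 x axis [-4.60243983e-04 -1.39724263e-04 -9.99999884e-01]
units [ 4.66 -8.99 -0.43]
```

Emit:
arm_command(
  moves=[
    [[1,0,-0.5,0,0],[1,0,-0.8,-0.05,0],[1,0,-0.9,-0.05,0],[1,0,-0.9,-0.05,0],[1,0,-0.9,-0.05,0],[1,0,-0.9,-0.05,0],[1,0,-0.9,-0.05,0],[1,0,-0.9,-0.05,0],[1,0,-0.9,-0.05,0],[1,0,-0.8,-0.03,0],[1,0,-0.4,0,0],[1,0,-0.2,0,0]],
  ],
)

```text
clock: 8.35
position: [0.575, 0.1526, 0.2732]
ee_rot: [-0.697, -0.114, 0.698, -0.114]
ft_force: [0.1, -0.4, 0.5]
grip_width: 0.002
```

```bash
python3 st.py .576 .150 .157 s4
python3 - <<'E'
from h import *
a=cv2.imread("pics/wrist_s4.png")
i=manip.camera_info("wrist")
T=np.linalg.inv(i["pose"]); rv=cv2.Rodrigues(T[:3,:3])[0]
for w in((.576,.15,.05),):
    p=cv2.projectPoints(np.array([w]),rv,T[:3,3],K(i),i["dist_coeffs"])[0][0,0]; print(p)
    cv2.drawMarker(a,(int(p[0]),int(p[1])),(0,0,255),0,8)
cv2.imwrite("pics/s4.png",a)
E
```

```text
8.45 [0.57583016 0.15082656 0.27344067] F [ 0.74109869  0.2937661  -0.28673411] gw 0.0030186861293445976 x axis [-6.85812140e-04 -2.85148790e-04 -9.99999724e-01]
units [4.66 0.03 0.  ]
[261.26225629 173.87390762]
```

View pics/s4.png

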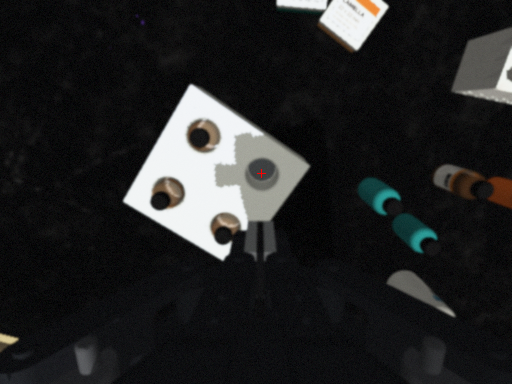

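The target marker sits at the centre of the empty well at (261,174). I'll descend 4.6 units, which puts the fingertips at about 0.085, above the neighbouring bottle tops.

Emit:
arm_command(
  moves=[
    [[1,0.3,0,0,0],[1,0.5,0,0,0],[1,0.6,0,0,0],[1,0.6,0,0,0],[1,0.6,0,0,0],[1,0.6,0,0,0],[1,0.5,0,0,0],[1,0.4,0,0,0],[1,0.3,0,0,0],[1,0.2,0,0,0],[1,0,0,0,0],[1,0,0,0,0]],
  ],
)

```text
clock: 9.45
position: [0.5764, 0.1504, 0.1591]
ee_rot: [0.698, 0.113, -0.698, 0.113]
ft_force: [0.1, 0.5, 0.4]
grip_width: 0.0
```

Emit:
arm_command(
  moves=[
    [[1,0,0,0,0],[1,0,0,0,0],[1,0,0,0,0],[1,0,0,0,0],[1,0,0,0,0],[1,0,0,0,0],[1,0,0,0,0],[1,0,0,0,0],[1,0,0,0,0],[1,0,0,0,0],[1,0,0,0,0],[1,0,0,0,0]],
  ],
)

```text
clock: 10.45
position: [0.5762, 0.1504, 0.1589]
ee_rot: [-0.698, -0.113, 0.698, -0.113]
ft_force: [0.5, -0.5, 0.1]
grip_width: 0.003
```

```bash
python3 st.py .576 .150 .157 s5
```

```text
10.55 [0.57626701 0.15036244 0.15893195] F [-0.79163241  0.03995192  0.03647037] gw -0.002043108074022501 x axis [ 1.21415664e-04 -6.04078775e-05 -9.99999991e-01]
units [0.08 0.01 0.01]
```

View pics/wrist_s5.png

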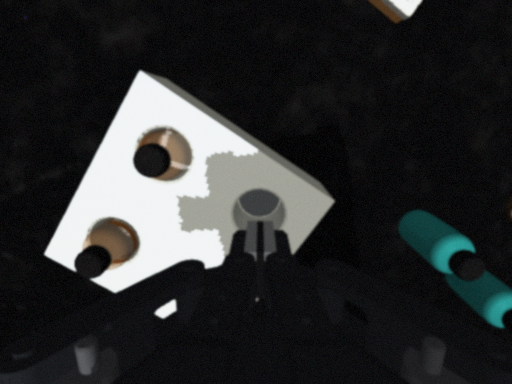

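Emit:
arm_command(
  moves=[
    [[1,0,0,0,0],[1,0,0,0,0],[1,0,0,0,0],[1,0,0,0,0],[1,0,0,0,0],[1,0,0,0,0],[1,0,0,0,0],[1,0,0,0,0],[1,0,0,0,0],[1,0,0,0,0],[1,0,0,0,0],[1,0,0,0,0]],
  ],
)

```text
clock: 11.55
position: [0.5763, 0.1504, 0.1589]
ee_rot: [0.698, 0.113, -0.698, 0.113]
ft_force: [-0.3, 0.6, -0.1]
grip_width: -0.003
```

The fingertips point at the well, visible at (259,210), and were held still there for more than 2 s. Next I'll lift.

Emit:
arm_command(
  moves=[
    [[1,-0.3,0,0,0],[1,-0.6,0,0,0],[1,-0.8,0,0,0],[1,-0.8,0,0,0],[1,-0.8,0,0,0],[1,-0.8,0,0,0],[1,-0.8,0,0,0],[1,-0.8,0,0,0],[1,-0.6,0,0,0],[1,-0.4,0,0,0],[1,-0.2,0,0,0],[1,0,0,0,0]],
  ],
)

```text
clock: 12.55
position: [0.5764, 0.1505, 0.3324]
ee_rot: [0.699, 0.113, -0.698, 0.113]
ft_force: [-0.3, 0.3, -1.1]
grip_width: 0.0
```

Emit:
arm_command(
  moves=[
    [[1,0,0,0,0],[1,0,0,0,0],[1,0,0,0,0],[1,0,0,0,0],[1,0,0,0,0],[1,0,0,0,0]],
  ],
)

```text
clock: 13.05
position: [0.5762, 0.1504, 0.3311]
ee_rot: [-0.698, -0.113, 0.698, -0.113]
ft_force: [-0.4, 0.2, -0.2]
grip_width: 0.0
```

```bash
python3 st.py .576 .150 .33 s6; python3 -c "
from h import *
cv2.imwrite('pics/s6.png',np.hstack([cv2.resize(cv2.imread('pics/top_s6.png'),(400,300)),cv2.resize(manip.camera('scene')[:,:,::-1],(400,300))]))"
```

```text
13.15 [0.57622727 0.15037178 0.3312905 ] F [ 0.67244481 -0.60885016  0.22506612] gw 0.001694196100484852 x axis [-1.11089241e-04 -1.00706413e-04 -9.99999989e-01]
units [0.05 0.01 0.01]
```

View pics/s6.png

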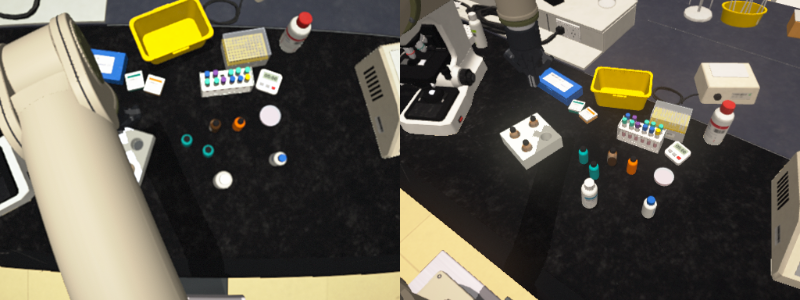

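All the bottles and the dish look to be where they started, and the grasp point is at z ≈ 0.277.

```bash
python3 -c "
from workcell import manip
print(manip.hand_in())"
```

```text
the job is handed in; nothing more can be done
None
```

I pointed at the stray bottle, then at the rack's empty well, and lifted the hand. The job is handed in, and no verdict was reported.

- **Stray bottle:** this is the only loose brown bottle, at about (0.637, -0.067). With the fingers shut, I held the grasp point about 45 mm above its cap (fingertips about 26 mm above) for over 2 s.
- **Empty well:** it is at (0.576, 0.150). I held the grasp point about 55 mm above its mouth (fingertips about 36 mm above) for over 2 s. That kept the fingertips above the neighbouring bottle caps.
- **Finish:** the hand ended with the grasp point at about z = 0.277 m, at 13 s on the clock.

**Last checks:** the wrist force readings showed only about ±1 N of noise, which is above the 0.3 N contact limit, so they can't rule out a light touch. By eye, nothing in the last pictures had moved; I did not measure the bottles again, and the arm hid part of the rack in the top view.

**Disagreements:** the network's scene-camera hit for the empty well lay on an occupied well, so I rejected it. I used the top view, my own scene pixel and the rack's corners instead, which agreed within 2 mm. For the stray's cap, the wrist view differed from the other two cameras by about 5 mm, so I aimed between them, within the 20 mm allowed.

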